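# Hang the rinsed steel pail on the drip stand

### The job

The small steel pail has been rinsed and should hang up to drain. With the pail still standing on the bench, swing its wire bail from lying flat to upright and pause there a moment; then lift the pail by the bail's sleeve, bring it in over the tips of the drip stand's double hook, and let it down until the wire rests in the bottom of both prongs. Leave it hanging level and still.

Things in the scene. Friction and masses are not known exactly. Their poses are not given: they have to be found in the camera images.
- pail: Open steel pail, 104 mm across the foot, 110 mm across the rim, 76 mm high, about 0.5 kg, with a U-shaped wire swing bail (the like-sized steel beaker without a bail is not it). Origin: centre of its underside; z up; x points to the side where the bail lies flat at the start; y is the pivot axis, 66 mm above the underside.
- bail (a joint): Angle of the 6 mm wire bail about its pivots: 0 flat towards the pail's +x, 1.57 upright, 3.14 flat on the other side. It swings freely with slight friction; let go, it stays only within about 10 degrees of upright. Side arms 128 mm apart, straight crossbar 115 mm from the pivots. Swing it with a slight pull away from the pivots: a push along the arms can tip the pail.
- bail_grip (a point): Middle of the bail's crossbar: centre of its grey sleeve, 16 mm thick, 36 mm long along the pail's y; 43 mm of bare wire on each side of it. The sleeve turns freely on the wire, so bail and pail swing below a held sleeve. With the bail flat it is 60 mm out from the rim, 66 mm above the bench.
- hook_seat (a point): Where the sleeve's centre lies when the wire rests in both prongs, 212 mm above the bench; z up. Fixed white stand: post 95 mm off on the +x side; two 8 mm prongs along x at y = +-38 mm, open between, flat over x = +-22 mm; their tips at x = -42 mm rise 25 mm above the seat, nothing is higher. The bail enters from -x, over the tips (side arms outside the prongs), either way round.
Not all that is in view belongs to the job. What is meant by the part that bears hook_seat is not green or turquoise, and is the larger of those in its own colour.

How it is judged:
By the outcome, as a careful person would: the job done as asked, in the order asked, and still so for the second after the job is handed in, with the robot touching nothing.
It also fails if it takes over 64 s, if anything falls off the work surface, if the arm or the gripper's body presses on something with over 40 N, if the wrist force passes 120 N, or if a joint passes its speed limit or range.

### The arm

A 7-joint arm with a two-finger parallel gripper is mounted at the origin on the work surface. World frame = base frame: x ahead of the robot, y to its left, z up, the work surface at z = 0. Lengths are in m, angles in rad, forces in N, time in s.
With the tool pointing down it reaches from about 0.425 to 0.925 m from the base axis. Payload 6.8 kg.
Tool frame: the origin (TCP) lies midway between the tips of the shut fingers; the grasp point (between the pads) lies 19 mm behind it; z points along the fingers, y is the direction in which the jaws open and shut (so a half turn about z gives the same grasp; the last joint's range is limited). The gripper opens to 85 mm and grips with 20 to 120 N. Pads are 22 mm wide; open, the fingers measure 114 mm over their backs; the gripper's body (76 mm by 85 mm) begins 54 mm behind the grasp point. The pads swing forward as they close: fully open they stand 13 mm farther back than shut.
Start: joints at [-1.424, 0.477, 0.022, 1.555, -0.011, 1.109, -0.083], TCP at [0.17, 0.653, 0.231] pointing down, gripper open.
Joint ranges: [-2.96, 2.96], [-0.34, 2.1], [-1.41, 1.46], [0.24, 2.44], [-1.37, 4.51], [0.17, 1.92], [-2.96, 2.96]. Speed limits (rad/s): [2.39, 2.39, 3.14, 3.14, 3.14, 3.14, 3.14].

### API

Orientations are given as a unit quaternion [w, x, y, z].
In Python, from station import readout, eyes, ticket gives the robot as it stands. The module is installed in compiled form; this text tells all that it offers.
- The arm moves only by the shell command python3 -m crank 'ROWS' [FORCE]. ROWS is JSON, a list of rows, each an object of numbers: "jaw": the opening in per cent of the stroke, from 0 (shut) to 100 (fully open); "x", "y", "z": the shift along the tool's x, y, z in mm; "ax", "ay", "az": the turn, a rotation vector about the tool's x, y, z in degrees. In form: [{"jaw": .., "x": .., "y": .., "z": .., "ax": .., "ay": .., "az": ..}, ...]. A call has 1 to 12 rows; each row shifts and turns the commanded pose from where the row before left it, along the tool's axes as they then stand; what a row does not reach is not made up. A row lasts 1/8 s, in which the tool goes at most 62.5 mm and 10.7 degrees, less where a joint would pass 70% of its speed; a pose out of reach is approached as far as the arm can. A call with a gripper value outside its range is refused whole. The fingers move at their own pace and stop on an object; FORCE is the grip in N (left out, the last holds). Time passes only in rows, so rows that do not move let the fingers close. It gives the time, the measured TCP pose, the force and the opening at its end, in the units of the state.
- readout.get_obs(): the state, without advancing time (a new reading comes with each control period).
- eyes.read_camera(name): name is "scene" or "top" or "wrist"; returns (picture, depth): 400x640x3 uint8, red, green, blue; 400x640 float32, m along the optical axis (not along the pixel's ray), 0 where there is no reading.
- eyes.calibration(name): a dict with "fx", "fy", "cx", "cy" (pixels), "k1" (the pictures are not rectified: a ray, as slopes to the right and down, at radius r is drawn at 1 + k1 r^2 times it, then the intrinsics apply), "R" (3x3) and "t" (3): a world point X has camera coordinates R X + t. Camera axes: x right, y down, z forward; pixel columns grow to the right and rows downward; lengths in m; the calibration is good to about 2 mm. A picture is of the moment at which its call begins: read the wrist's pose just before it. calibration takes no time and is no camera call; for the wrist camera it gives the pose at the moment of the call.
- ticket.hand_in(): hands the job in, once; it reports no verdict.
The state is a dict: "t": time; "q": joint angles; "joint_vel": joint speeds; "joint_torque": joint torques, N m; "eef_pos": TCP position; "tool_rot": TCP orientation; "contact_force": force on the tool from outside, world axes, zero at the start; "torque": the same for the moment, N m; "gripper_width": opening from 0.0 (shut) to 1.0 (fully open).
Only numpy, scipy, OpenCV 4.12 (cv2) and the standard library are available. Lean on these libraries where they do the work, as an engineer would, in place of code of your own. Each camera call takes 0.05 s, during which the arm holds its last target. There are 200 camera calls.

## Working session

There is one attempt and no reset: what is moved stays moved. The work goes in short steps, Python scripts to look and compute and a shell command to move; the robot and the scene stay as the last step left them, time stands still between calls to the robot, and variables do not carry over. Pictures are saved under pics/ and viewed, about 8 in all and at most 12, crops included, and the job is handed in when it is done.

```bash
mkdir -p pics; cat > h.py <<'E'
import numpy as np, cv2
from station import readout, eyes, ticket
from scipy.spatial.transform import Rotation as Ro
def shot(name):
    c=eyes.calibration(name); p,d=eyes.read_camera(name); np.savez(''+name+'.npz',p=p,d=d,**{k:np.array(v) for k,v in c.items()}); return p,d,c
def load(name):
    z=np.load(''+name+'.npz'); return z['p'],z['d'],z
def cloud(d,c):
    h,w=d.shape; u,v=np.meshgrid(np.arange(w),np.arange(h))
    K=np.array([[c['fx'],0,c['cx']],[0,c['fy'],c['cy']],[0,0,1]],float)
    s=cv2.undistortPoints(np.stack([u,v],-1).reshape(-1,1,2).astype(float),K,np.array([float(c['k1']),0,0,0])).reshape(h,w,2)
    P=np.dstack([s*d[...,None],d]); return (P-np.array(c['t']))@np.array(c['R'])
def save(f,p): cv2.imwrite('pics/'+f,p[...,::-1])
def st():
    o=readout.get_obs(); print({k:np.round(o[k],3).tolist() for k in ('t','eef_pos','tool_rot','contact_force','gripper_width')}); return o
def togo(target,R=None):
    o=readout.get_obs(); q=np.array(o['tool_rot']); T=Ro.from_quat(q[[1,2,3,0]])
    print('mm in tool axes',np.round(T.inv().apply(np.array(target)-o['eef_pos'])*1000,1))
    if R is not None: print('deg',np.round((T.inv()*R).as_rotvec(degrees=True),1))
E
python3 - <<'E'
from h import *
st()
a=shot('scene')[0]; b=shot('top')[0]
save('a.png',a); save('b.png',b)
E
```

```text
{'t': 0.0, 'eef_pos': [0.17, 0.653, 0.23], 'tool_rot': [-0.0, 0.127, 0.992, -0.001], 'contact_force': [-0.849, -0.228, -0.395], 'gripper_width': 1.001}
```

View pics/a.png

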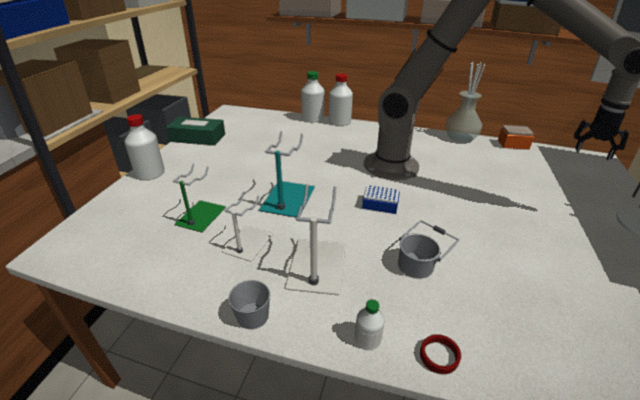

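View pics/b.png

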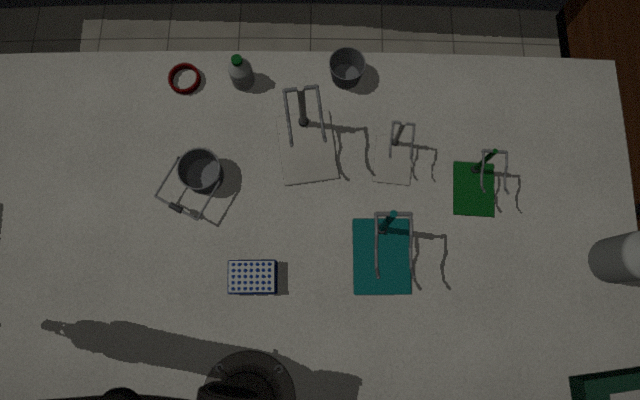

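The pail is at top (200,170), with its bail; the beaker at (347,67) has none. There are four stands: large white (305,120), small white (397,145), green (480,180) and turquoise (385,245). I choose the large white one. Next, a close crop and the measurements.

```bash
python3 - <<'E'
from h import *
p,d,c=load('top')
save('c.png',cv2.resize(p[70:240,140:350],None,fx=3.8,fy=3.5,interpolation=cv2.INTER_CUBIC))
W=cloud(d,c)
print(c['t'],c['fx'], -c['R'].T@c['t'])
def show(u0,u1,v0,v1,zlo,zhi):
    S=W[v0:v1,u0:u1].reshape(-1,3); ok=(d[v0:v1,u0:u1].ravel()>0)&(S[:,2]>zlo)&(S[:,2]<zhi); return S[ok]
# prongs
H=show(270,345,75,160,.19,.26)
print('prongs',len(H),np.round(H[np.argsort(H[:,0])][::max(1,len(H)//60)],3).tolist())
B=show(150,245,140,230,.05,.1)
np.save('B.npy',B)
(cx,cy),r=cv2.minEnclosingCircle(B[:,:2].astype(np.float32)); print('pail+bail',len(B),cx,cy,r)
for px in [(176,207),(186,210),(195,213),(200,150),(180,170),(220,170),(179,158),(156,195),(218,225),(238,192)]: print(px,np.round(W[px[1],px[0]],3))
E
```

```text
[-0.18027564  0.48659326  1.1767363 ] 479.32575278987986 [ 0.23474141 -0.1748066   1.25232573]
prongs 594 [[0.578, -0.105, 0.234], [0.585, -0.108, 0.235], [0.593, -0.183, 0.236], [0.598, -0.177, 0.228], [0.603, -0.179, 0.228], [0.606, -0.179, 0.225], [0.612, -0.179, 0.216], [0.615, -0.174, 0.213], [0.618, -0.099, 0.211], [0.621, -0.181, 0.204], [0.625, -0.096, 0.204], [0.628, -0.098, 0.209], [0.631, -0.1, 0.207], [0.634, -0.172, 0.208], [0.638, -0.176, 0.205], [0.641, -0.176, 0.21], [0.644, -0.169, 0.209], [0.646, -0.098, 0.214], [0.649, -0.095, 0.212], [0.651, -0.098, 0.212], [0.654, -0.098, 0.217], [0.657, -0.098, 0.217], [0.66, -0.171, 0.212], [0.663, -0.091, 0.221], [0.665, -0.167, 0.211], [0.668, -0.169, 0.216], [0.67, -0.096, 0.226], [0.673, -0.169, 0.222], [0.675, -0.164, 0.222], [0.679, -0.164, 0.225], [0.681, -0.167, 0.225], [0.684, -0.086, 0.227], [0.687, -0.164, 0.229], [0.691, -0.093, 0.223], [0.693, -0.162, 0.226], [0.696, -0.164, 0.225], [0.7, -0.162, 0.227], [0.703, -0.166, 0.227], [0.706, -0.166, 0.231], [0.71, -0.083, 0.226], [0.712, -0.088, 0.227], [0.713, -0.119, 0
[... 268 characters left out ...]
 [0.719, -0.131, 0.223], [0.72, -0.087, 0.226], [0.721, -0.145, 0.226], [0.721, -0.118, 0.229], [0.722, -0.155, 0.229], [0.722, -0.141, 0.233], [0.723, -0.15, 0.232], [0.724, -0.148, 0.23], [0.725, -0.145, 0.228], [0.726, -0.152, 0.225], [0.727, -0.161, 0.229], [0.728, -0.145, 0.227], [0.729, -0.161, 0.23]]
pail+bail 888 0.5322260856628418 0.16165927052497864 0.09895200282335281
(176, 207) [0.467 0.191 0.08 ]
(186, 210) [ 0.476  0.188 -0.002]
(195, 213) [ 0.468  0.163 -0.001]
(200, 150) [0.623 0.144 0.064]
(180, 170) [0.57  0.194 0.058]
(220, 170) [0.571 0.089 0.058]
(179, 158) [0.598 0.195 0.074]
(156, 195) [0.5   0.248 0.069]
(218, 225) [ 0.436  0.099 -0.001]
(238, 192) [0.526 0.05  0.001]
```

View pics/c.png

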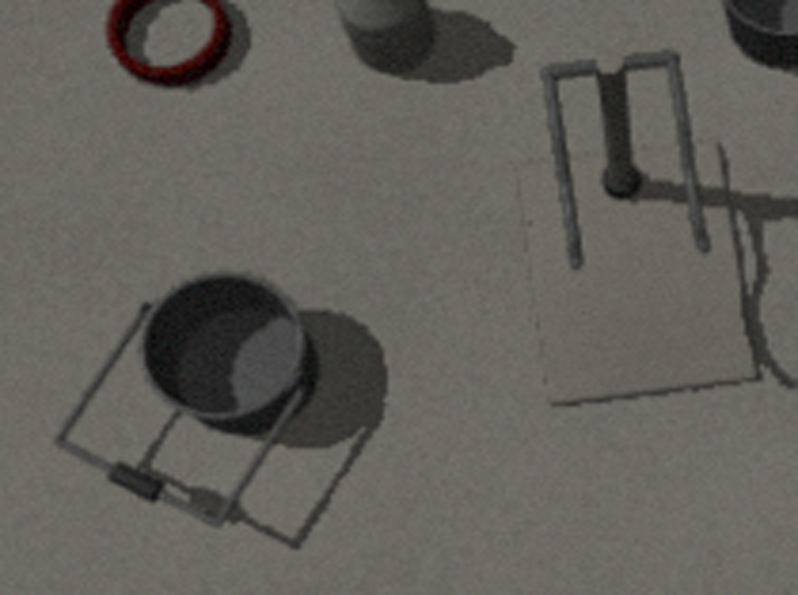

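The crop shows the pail's bail flat towards the robot, with its sleeve at crop (136,482). The large white hook's prong tips are at (577,265) and (703,250), also facing the robot. Next I compute the positions.

```bash
cat >> h.py <<'E'
def ray(c,uv,z):
    K=np.array([[c['fx'],0,c['cx']],[0,c['fy'],c['cy']],[0,0,1]],float)
    s=cv2.undistortPoints(np.array(uv,float).reshape(-1,1,2),K,np.array([float(c['k1']),0,0,0])).reshape(-1,2)
    R=np.array(c['R']); o=-R.T@np.array(c['t']); D=np.c_[s,np.ones(len(s))]@R
    return o+D*((z-o[2])/D[:,2])[:,None]
E
python3 - <<'E'
from h import *
p,d,c=load('top')
f=lambda L:[(140+u/3.8-.4,70+v/3.5-.4) for u,v in L]
b=ray(c,f([(145,307),(60,440),(136,482),(220,522),(300,390)]),.066); print('bail',np.round(b,4).tolist())
t=ray(c,f([(577,265),(703,250)]),.235); print('tips',np.round(t,4).tolist())
W=cloud(d,c); S=W[75:160,270:345].reshape(-1,3); S=S[(S[:,2]>.195)&(S[:,2]<.26)&(S[:,0]<.705)]
for m in (S[:,1]>-.135,S[:,1]<-.135):
    l=cv2.fitLine(S[m][:,:2].astype(np.float32),cv2.DIST_HUBER,0,.01,.01).ravel(); print(l,np.degrees(np.arctan(l[1]/l[0])),S[m][:,0].min())
# rim circle
P=W[140:205,170:235].reshape(-1,3);P=P[(P[:,2]>.068)&(P[:,2]<.09)]
A=np.c_[P[:,:2],np.ones(len(P))]; x=np.linalg.lstsq(A,(P[:,:2]**2).sum(1),rcond=None)[0]; print(x[:2]/2,np.sqrt(x[2]+(x[:2]**2).sum()/4),len(P))
# same from ellipse by image: rim px in crop
r=ray(c,f([(225,273),(143,350),(305,345),(222,417)]),.076); print(np.round(r,4).tolist(), r.mean(0))
E
```

```text
bail [[0.6019, 0.2004, 0.066], [0.4999, 0.2509, 0.066], [0.4692, 0.1965, 0.066], [0.4405, 0.1377, 0.066], [0.5392, 0.0896, 0.066]]
tips [[0.5798, -0.1065, 0.235], [0.5907, -0.1803, 0.235]]
[ 0.987387    0.15832517  0.6454849  -0.09601953] 9.109696 0.5784734563474416
[ 0.9880404   0.15419531  0.6516923  -0.17193228] 8.87013 0.5905450385731265
[0.55798884 0.1476085 ] 0.059299410758157964 395
[[0.6254, 0.1441, 0.076], [0.5659, 0.1961, 0.076], [0.5706, 0.0859, 0.076], [0.516, 0.1387, 0.076]] [0.56947889 0.14119356 0.076     ]
```

```bash
python3 -m crank '[{"x":-34,"y":-31},{"x":-34,"y":-31},{"x":-34,"y":-31},{"x":-34,"y":-31},{"x":-34,"y":-31},{"x":-34,"y":-31},{"x":-34,"y":-31},{"x":-34,"y":-31},{"x":-34,"y":-31},{"x":-34,"y":-31},{"x":-34,"y":-31},{"x":-34,"y":-31}]'
python3 -m crank '[{"az":10},{"az":10},{"az":10},{"az":10},{"az":10},{"az":10},{"az":10},{"az":10},{"az":10},{"az":10},{"az":3},{}]'
python3 - <<'E'
from h import *
st()
p,d,c=shot('wrist'); save('d.png',p)
R=Ro.from_matrix(np.c_[[np.sin(np.radians(-27.7)),-np.cos(np.radians(-27.7)),0],[np.cos(np.radians(-27.7)),np.sin(np.radians(-27.7)),0],[0,0,-1]])
togo([.470,.195,.047],R); print(R.as_matrix())
E
```

```text
{'t': 0.1, 'eef_pos': [0.17, 0.653, 0.23], 'tool_rot': [-0.0, 0.127, 0.992, -0.001], 'contact_force': [0.254, 0.047, 0.379], 'gripper_width': 1.0}schema error: expected keys jaw, x, y, z, ax, ay, az
schema error: expected keys jaw, x, y, z, ax, ay, az
Traceback (most recent call last):
  File "scipy/spatial/transform/_rotation.pyx", line 1143, in scipy.spatial.transform._rotation.Rotation.from_matrix
ValueError: Non-positive determinant (left-handed or null coordinate frame) in rotation matrix 0: [[-0.46484205  0.88539363  0.        ]
 [-0.88539363 -0.46484205  0.        ]
 [ 0.          0.         -1.        ]].
```

View pics/d.png

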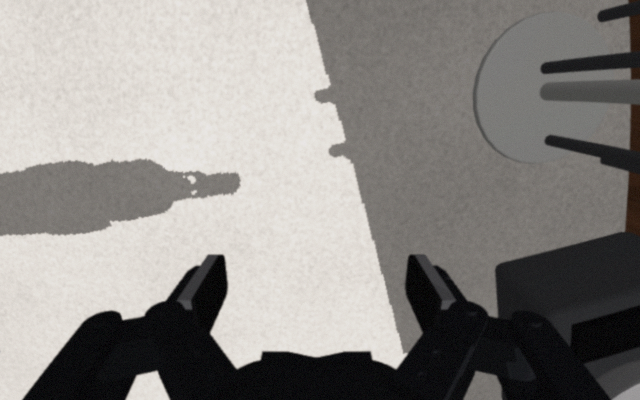

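That picture was wasted: it still shows the start pose, because every row needs all seven keys.

```bash
cat >> h.py <<'E'
def yaw(a):
    s,k=np.sin(np.radians(a)),np.cos(np.radians(a)); return Ro.from_matrix(np.array([[-s,k,0],[k,s,0],[0,0,-1.]]))
E
python3 -m crank '[{"jaw":100,"x":-34,"y":-31,"z":0,"ax":0,"ay":0,"az":0},{"jaw":100,"x":-34,"y":-31,"z":0,"ax":0,"ay":0,"az":0},{"jaw":100,"x":-34,"y":-31,"z":0,"ax":0,"ay":0,"az":0},{"jaw":100,"x":-34,"y":-31,"z":0,"ax":0,"ay":0,"az":0},{"jaw":100,"x":-34,"y":-31,"z":0,"ax":0,"ay":0,"az":0},{"jaw":100,"x":-34,"y":-31,"z":0,"ax":0,"ay":0,"az":0},{"jaw":100,"x":-34,"y":-31,"z":0,"ax":0,"ay":0,"az":0},{"jaw":100,"x":-34,"y":-31,"z":0,"ax":0,"ay":0,"az":0},{"jaw":100,"x":-34,"y":-31,"z":0,"ax":0,"ay":0,"az":0},{"jaw":100,"x":-34,"y":-31,"z":0,"ax":0,"ay":0,"az":0},{"jaw":100,"x":-34,"y":-31,"z":0,"ax":0,"ay":0,"az":0},{"jaw":100,"x":-34,"y":-31,"z":0,"ax":0,"ay":0,"az":0}]'
python3 -m crank '[{"jaw":60,"x":0,"y":0,"z":0,"ax":0,"ay":0,"az":10},{"jaw":60,"x":0,"y":0,"z":0,"ax":0,"ay":0,"az":10},{"jaw":60,"x":0,"y":0,"z":0,"ax":0,"ay":0,"az":10},{"jaw":60,"x":0,"y":0,"z":0,"ax":0,"ay":0,"az":10},{"jaw":60,"x":0,"y":0,"z":0,"ax":0,"ay":0,"az":10},{"jaw":60,"x":0,"y":0,"z":0,"ax":0,"ay":0,"az":10},{"jaw":60,"x":0,"y":0,"z":0,"ax":0,"ay":0,"az":10},{"jaw":60,"x":0,"y":0,"z":0,"ax":0,"ay":0,"az":10},{"jaw":60,"x":0,"y":0,"z":0,"ax":0,"ay":0,"az":10},{"jaw":60,"x":0,"y":0,"z":0,"ax":0,"ay":0,"az":10},{"jaw":60,"x":0,"y":0,"z":0,"ax":0,"ay":0,"az":3},{"jaw":60,"x":0,"y":0,"z":0,"ax":0,"ay":0,"az":0}]'
python3 - <<'E'
from h import *
togo([.470,.195,.047],yaw(-27.7))
p,d,c=shot('wrist'); save('e.png',p)
E
```

```text
t: 1.65
eef_pos: [0.4717, 0.1891, 0.2313]
tool_rot: [-0.0, 0.127, 0.992, 0.0]
contact_force: [0.7, 0.5, -0.7]
gripper_width: 0.993
t: 3.15
eef_pos: [0.471, 0.1904, 0.2311]
tool_rot: [0.0, 0.855, 0.518, -0.0]
contact_force: [-0.5, 1.1, -0.2]
gripper_width: 0.6
mm in tool axes [  3.7  -3.  184.1]
deg [-0.   0.   0.1]
```

View pics/e.png

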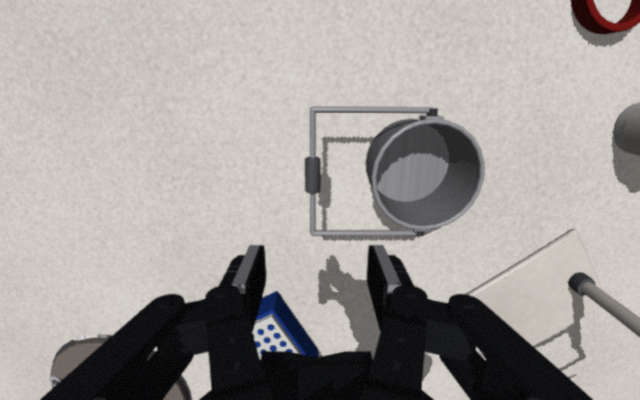

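The wrist view shows the sleeve at (313,174), the crossbar from (312,108) to (314,235), and the rim centre near (428,173).

```bash
python3 - <<'E'
from h import *
p,d,c=load('wrist')
b=ray(c,[(312.5,108),(313,174),(314,235)],.066);print(np.round(b,4)); v=b[0]-b[2]; print(np.degrees(np.arctan2(v[1],v[0])),np.linalg.norm(v))
r=ray(c,[(428,118),(428,230),(372,173),(484,173)],.076);print(np.round(r.mean(0),4), np.linalg.norm(r[0]-r[1]))
m=(b[0]+b[2])/2; print(m); togo([m[0],m[1],.047])
E
```

```text
[[0.4988 0.2519 0.066 ]
 [0.4693 0.1947 0.066 ]
 [0.4389 0.1346 0.066 ]]
62.92713223545402 0.13166659090573105
[0.5708 0.1435 0.076 ] 0.11422222602348549
[0.46888161 0.19326602 0.066     ]
mm in tool axes [  1.6  -3.2 184.2]
```

```bash
python3 -m crank '[{"jaw":60,"x":3,"y":-3,"z":30,"ax":0,"ay":0,"az":0},{"jaw":60,"x":0,"y":0,"z":40,"ax":0,"ay":0,"az":0},{"jaw":60,"x":0,"y":0,"z":40,"ax":0,"ay":0,"az":0},{"jaw":60,"x":0,"y":0,"z":30,"ax":0,"ay":0,"az":0},{"jaw":60,"x":0,"y":0,"z":25,"ax":0,"ay":0,"az":0},{"jaw":60,"x":0,"y":0,"z":20,"ax":0,"ay":0,"az":0},{"jaw":60,"x":0,"y":0,"z":0,"ax":0,"ay":0,"az":0},{"jaw":60,"x":0,"y":0,"z":0,"ax":0,"ay":0,"az":0}]' 40
python3 -m crank '[{"jaw":30,"x":0,"y":0,"z":0,"ax":0,"ay":0,"az":0},{"jaw":0,"x":0,"y":0,"z":0,"ax":0,"ay":0,"az":0},{"jaw":0,"x":0,"y":0,"z":0,"ax":0,"ay":0,"az":0},{"jaw":0,"x":0,"y":0,"z":0,"ax":0,"ay":0,"az":0},{"jaw":0,"x":0,"y":0,"z":0,"ax":0,"ay":0,"az":0},{"jaw":0,"x":0,"y":0,"z":0,"ax":0,"ay":0,"az":0}]' 40
python3 - <<'E'
from h import *
st()
p,d,c=shot('wrist'); save('f.png',p)
for i in range(10):
    a0,a1=np.radians(9*i),np.radians(9*(i+1)); print(9*(i+1),'y %.1f z %.1f'%(115*(np.cos(a0)-np.cos(a1)),-115*(np.sin(a1)-np.sin(a0))))
E
```

```text
t: 4.2
eef_pos: [0.4704, 0.1945, 0.0469]
tool_rot: [-0.0, 0.855, 0.518, 0.0]
contact_force: [0.6, -0.1, 0.1]
gripper_width: 0.601
t: 4.95
eef_pos: [0.4697, 0.1948, 0.0464]
tool_rot: [-0.0, 0.855, 0.518, 0.0]
contact_force: [-3.0, 2.3, 4.9]
gripper_width: 0.169
{'t': 4.95, 'eef_pos': [0.47, 0.195, 0.046], 'tool_rot': [-0.0, 0.855, 0.518, 0.0], 'contact_force': [-2.967, 2.302, 4.861], 'gripper_width': 0.169}
9 y 1.4 z -18.0
18 y 4.2 z -17.5
27 y 6.9 z -16.7
36 y 9.4 z -15.4
45 y 11.7 z -13.7
54 y 13.7 z -11.7
63 y 15.4 z -9.4
72 y 16.7 z -6.9
81 y 17.5 z -4.2
90 y 18.0 z -1.4
```

View pics/f.png

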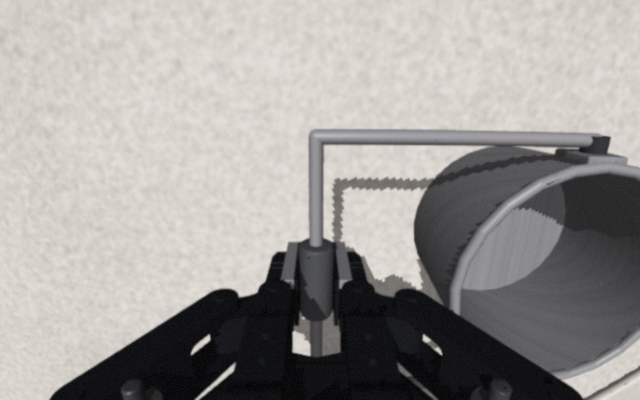

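The sleeve is gripped cleanly. I start the swing slowly, with a slight outward pull.

```bash
python3 -m crank '[{"jaw":0,"x":0,"y":-2,"z":-1,"ax":0,"ay":0,"az":0},{"jaw":0,"x":0,"y":0.4,"z":-9,"ax":0,"ay":0,"az":0},{"jaw":0,"x":0,"y":1,"z":-9,"ax":0,"ay":0,"az":0},{"jaw":0,"x":0,"y":1.7,"z":-9,"ax":0,"ay":0,"az":0},{"jaw":0,"x":0,"y":2.5,"z":-9,"ax":0,"ay":0,"az":0},{"jaw":0,"x":0,"y":3,"z":-8.5,"ax":0,"ay":0,"az":0},{"jaw":0,"x":0,"y":4,"z":-8.5,"ax":0,"ay":0,"az":0},{"jaw":0,"x":0,"y":4.3,"z":-8,"ax":0,"ay":0,"az":0},{"jaw":0,"x":0,"y":5,"z":-8,"ax":0,"ay":0,"az":0},{"jaw":0,"x":0,"y":5.5,"z":-7,"ax":0,"ay":0,"az":0},{"jaw":0,"x":0,"y":6,"z":-7,"ax":0,"ay":0,"az":0}]'
python3 - <<'E'
from h import *
o=st(); e=np.array(o['eef_pos'])-[.4697,.1948,.0464]; print('in',e@[.885,-.465,0]*1000,'up',e[2]*1000,'F in',np.dot(o['contact_force'],[.885,-.465,0]))
E
```

```text
t: 6.38
eef_pos: [0.498, 0.1797, 0.1307]
tool_rot: [-0.0, 0.855, 0.518, -0.0]
contact_force: [1.2, -0.7, -1.7]
gripper_width: 0.168
{'t': 6.375, 'eef_pos': [0.498, 0.18, 0.131], 'tool_rot': [-0.0, 0.855, 0.518, -0.0], 'contact_force': [1.216, -0.655, -1.7], 'gripper_width': 0.168}
in 32.06242997322601 up 84.26319759492768 F in 1.3807179339777655
```

```bash
python3 -m crank '[{"jaw":0,"x":0,"y":6.6,"z":-5.6,"ax":0,"ay":0,"az":0},{"jaw":0,"x":0,"y":7,"z":-5.3,"ax":0,"ay":0,"az":0},{"jaw":0,"x":0,"y":7.3,"z":-4.6,"ax":0,"ay":0,"az":0},{"jaw":0,"x":0,"y":7.6,"z":-4.1,"ax":0,"ay":0,"az":0},{"jaw":0,"x":0,"y":8,"z":-3.6,"ax":0,"ay":0,"az":0},{"jaw":0,"x":0,"y":8,"z":-2.9,"ax":0,"ay":0,"az":0},{"jaw":0,"x":0,"y":8,"z":-2.2,"ax":0,"ay":0,"az":0},{"jaw":0,"x":0,"y":8,"z":-1.7,"ax":0,"ay":0,"az":0},{"jaw":0,"x":0,"y":7,"z":-0.9,"ax":0,"ay":0,"az":0},{"jaw":0,"x":0,"y":5,"z":-0.3,"ax":0,"ay":0,"az":0},{"jaw":0,"x":0,"y":0,"z":0,"ax":0,"ay":0,"az":0}]'
python3 - <<'E'
from h import *
o=st(); e=np.array(o['eef_pos'])-[.4697,.1948,.0464]; print('in',e@[.885,-.465,0]*1000,'up',e[2]*1000,'F in',np.dot(o['contact_force'],[.885,-.465,0]))
p,d,c=shot('scene'); save('g.png',cv2.resize(p[180:300,370:490],None,fx=4,fy=4)); 
W=cloud(d,c)[200:300,380:470].reshape(-1,3); 
print(W[(W[:,2]>.068)&(W[:,2]<.082)].mean(0))
E
```

```text
t: 7.75
eef_pos: [0.5632, 0.1458, 0.1619]
tool_rot: [0.0, 0.856, 0.518, 0.001]
contact_force: [-1.5, -1.3, 6.7]
gripper_width: 0.167
{'t': 7.75, 'eef_pos': [0.563, 0.146, 0.162], 'tool_rot': [0.0, 0.856, 0.518, 0.001], 'contact_force': [-1.549, -1.264, 6.652], 'gripper_width': 0.167}
in 105.50423904107389 up 115.5160031579125 F in -0.7829306958884935
[0.56854888 0.14282295 0.07419627]
```

View pics/g.png

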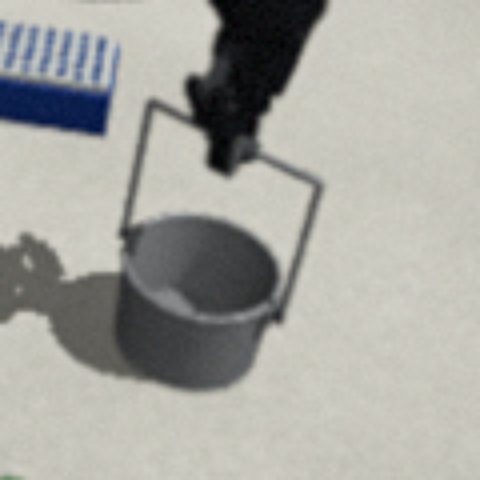

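The pail stands on the bench with the bail nearly upright. The tool is pressing down about 6 N, so I ease up, move 3 mm further in, and pause.

```bash
python3 -m crank '[{"jaw":0,"x":0,"y":1,"z":-0.8,"ax":0,"ay":0,"az":0},{"jaw":0,"x":0,"y":2,"z":0,"ax":0,"ay":0,"az":0},{"jaw":0,"x":0,"y":0,"z":0,"ax":0,"ay":0,"az":0},{"jaw":0,"x":0,"y":0,"z":0,"ax":0,"ay":0,"az":0},{"jaw":0,"x":0,"y":0,"z":0,"ax":0,"ay":0,"az":0},{"jaw":0,"x":0,"y":0,"z":0,"ax":0,"ay":0,"az":0},{"jaw":0,"x":0,"y":0,"z":0,"ax":0,"ay":0,"az":0},{"jaw":0,"x":0,"y":0,"z":0,"ax":0,"ay":0,"az":0},{"jaw":0,"x":0,"y":0,"z":0,"ax":0,"ay":0,"az":0},{"jaw":0,"x":0,"y":0,"z":0,"ax":0,"ay":0,"az":0}]' 60
python3 - <<'E'
from h import *
st()
p,d,c=shot('top'); W=cloud(d,c)[130:215,160:245].reshape(-1,3)
P=W[(W[:,2]>.06)&(W[:,2]<.09)&(np.hypot(W[:,0]-.57,W[:,1]-.142)<.075)][:,:2]
(cx,cy),r=cv2.minEnclosingCircle(P.astype(np.float32)); print(len(P),cx,cy,r)
for r in np.arange(.515,.64,.01): pass
E
```

```text
t: 9.05
eef_pos: [0.5645, 0.145, 0.1622]
tool_rot: [-0.0, 0.855, 0.518, -0.0]
contact_force: [0.3, 0.0, -0.8]
gripper_width: 0.166
{'t': 9.05, 'eef_pos': [0.565, 0.145, 0.162], 'tool_rot': [-0.0, 0.855, 0.518, -0.0], 'contact_force': [0.27, 0.016, -0.754], 'gripper_width': 0.166}
285 0.5634416341781616 0.13953877985477448 0.06064198911190033
```

```bash
python3 -m crank '[{"jaw":0,"x":0,"y":0,"z":-2,"ax":0,"ay":0,"az":0},{"jaw":0,"x":0,"y":0,"z":-4,"ax":0,"ay":0,"az":0},{"jaw":0,"x":0,"y":0,"z":-8,"ax":0,"ay":0,"az":0},{"jaw":0,"x":0,"y":0,"z":-12,"ax":0,"ay":0,"az":0},{"jaw":0,"x":0,"y":0,"z":-14,"ax":0,"ay":0,"az":0},{"jaw":0,"x":0,"y":0,"z":-14,"ax":0,"ay":0,"az":0},{"jaw":0,"x":0,"y":0,"z":-14,"ax":0,"ay":0,"az":0},{"jaw":0,"x":0,"y":0,"z":-10,"ax":0,"ay":0,"az":0},{"jaw":0,"x":0,"y":0,"z":-5,"ax":0,"ay":0,"az":0},{"jaw":0,"x":0,"y":0,"z":-2,"ax":0,"ay":0,"az":0},{"jaw":0,"x":0,"y":0,"z":0,"ax":0,"ay":0,"az":0}]'
python3 -m crank '[{"jaw":0,"x":-8,"y":3,"z":0,"ax":0,"ay":0,"az":0},{"jaw":0,"x":-17,"y":6,"z":0,"ax":0,"ay":0,"az":0},{"jaw":0,"x":-26,"y":9,"z":0,"ax":0,"ay":0,"az":0},{"jaw":0,"x":-29,"y":10,"z":0,"ax":0,"ay":0,"az":0},{"jaw":0,"x":-32,"y":11,"z":0,"ax":0,"ay":0,"az":0},{"jaw":0,"x":-32,"y":11,"z":0,"ax":0,"ay":0,"az":0},{"jaw":0,"x":-32,"y":11,"z":0,"ax":0,"ay":0,"az":0},{"jaw":0,"x":-32,"y":11,"z":0,"ax":0,"ay":0,"az":0},{"jaw":0,"x":-29,"y":10,"z":0,"ax":0,"ay":0,"az":0},{"jaw":0,"x":-26,"y":9,"z":0,"ax":0,"ay":0,"az":0},{"jaw":0,"x":-17,"y":6,"z":0,"ax":0,"ay":0,"az":0},{"jaw":0,"x":-8,"y":3,"z":0,"ax":0,"ay":0,"az":0}]'
python3 -m crank '[{"jaw":0,"x":0,"y":0,"z":0,"ax":0,"ay":0,"az":-2},{"jaw":0,"x":0,"y":0,"z":0,"ax":0,"ay":0,"az":-4},{"jaw":0,"x":0,"y":0,"z":0,"ax":0,"ay":0,"az":-5},{"jaw":0,"x":0,"y":0,"z":0,"ax":0,"ay":0,"az":-5},{"jaw":0,"x":0,"y":0,"z":0,"ax":0,"ay":0,"az":-5},{"jaw":0,"x":0,"y":0,"z":0,"ax":0,"ay":0,"az":-5},{"jaw":0,"x":0,"y":0,"z":0,"ax":0,"ay":0,"az":-5},{"jaw":0,"x":0,"y":0,"z":0,"ax":0,"ay":0,"az":-4},{"jaw":0,"x":0,"y":0,"z":0,"ax":0,"ay":0,"az":-2},{"jaw":0,"x":0,"y":0,"z":0,"ax":0,"ay":0,"az":0},{"jaw":0,"x":0,"y":0,"z":0,"ax":0,"ay":0,"az":0}]'
python3 - <<'E'
from h import *
h=np.array([.9877,.1564,0]); s=np.array([.6268,-.1368,.212])
togo(s+[0,0,.033],yaw(9)); 
p,d,c=shot('top'); save('i.png',cv2.resize(p[70:240,230:400],None,fx=3.5,fy=3.5,interpolation=cv2.INTER_CUBIC))
p,d,c=shot('wrist'); save('j.png',p)
E
```

```text
t: 10.48
eef_pos: [0.5645, 0.1449, 0.247]
tool_rot: [-0.0, 0.855, 0.518, -0.0]
contact_force: [-0.5, 1.0, -4.1]
gripper_width: 0.165
t: 11.98
eef_pos: [0.5186, -0.1591, 0.2473]
tool_rot: [0.0, 0.856, 0.517, -0.0]
contact_force: [0.2, 0.6, -3.8]
gripper_width: 0.167
t: 13.35
eef_pos: [0.5199, -0.1564, 0.2473]
tool_rot: [-0.0, 0.647, 0.763, 0.0]
contact_force: [0.5, -0.0, -4.6]
gripper_width: 0.168
mm in tool axes [  1.9 108.7   2.3]
deg [-0.  -0.   0.4]
```

View pics/j.png

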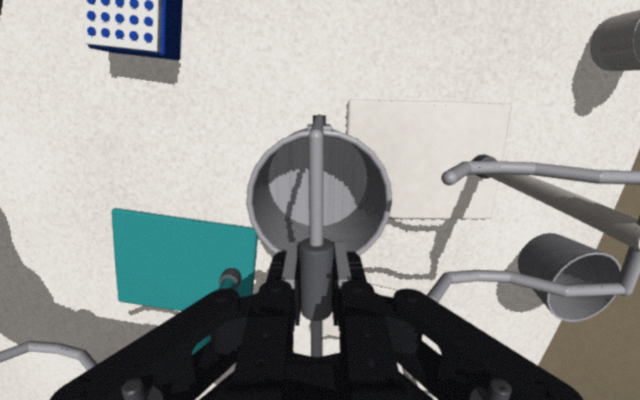

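The pail hangs steady. The large white hook's tips are at about (448,178) and (437,292), to the right in this view. I check its geometry from this closer view.

```bash
python3 - <<'E'
from h import *
h=np.array([.9877,.1564,0]); n=np.array([-.1564,.9877,0]); s=np.array([.6268,-.1368,.212])
p,d,c=load('wrist'); W=cloud(d,c)
print(ray(c,[(448,178),(437,293)],.233))
S=W[120:320,425:640].reshape(-1,3); S=S[(S[:,2]>.19)&(S[:,2]<.25)]
L=S-s; a,b=L@h,L@n; print(len(S))
for sg in (1,-1):
    for lo in range(-50,80,10):
        m=(a>lo/1e3)&(a<=lo/1e3+.01)&(b*sg>.015)&(b*sg<.06)
        if m.sum()>3: print(sg,lo,m.sum(),'n %.1f z %.1f'%(np.median(b[m])*1e3,np.median(S[m][:,2])*1e3), 'amin %.1f'%(a[m].min()*1e3))
E
```

```text
[[ 0.58070905 -0.10792124  0.233     ]
 [ 0.59504401 -0.17662121  0.233     ]]
7247
1 -50 152 n 36.4 z 234.8 amin -44.6
1 -40 162 n 38.0 z 231.7 amin -40.0
1 -30 116 n 38.4 z 217.5 amin -30.0
1 -20 192 n 36.9 z 209.9 amin -19.9
1 -10 189 n 36.8 z 208.6 amin -10.0
1 0 209 n 36.8 z 208.0 amin 0.1
1 10 209 n 36.6 z 208.7 amin 10.0
1 20 261 n 36.3 z 211.2 amin 20.1
1 30 307 n 36.5 z 217.4 amin 30.0
1 40 329 n 36.4 z 223.8 amin 40.0
1 50 221 n 36.6 z 227.6 amin 50.0
1 60 199 n 36.3 z 227.8 amin 60.0
1 70 149 n 36.3 z 227.4 amin 70.0
-1 -50 28 n -36.5 z 231.8 amin -42.6
-1 -40 194 n -36.7 z 226.9 amin -39.8
-1 -30 166 n -36.7 z 214.6 amin -29.9
-1 -20 162 n -37.9 z 209.5 amin -19.9
-1 -10 164 n -38.1 z 208.2 amin -10.0
-1 0 163 n -38.2 z 207.7 amin 0.0
-1 10 167 n -38.5 z 208.6 amin 10.1
-1 20 223 n -38.5 z 210.8 amin 20.1
-1 30 249 n -38.5 z 217.3 amin 30.0
-1 40 254 n -38.6 z 223.5 amin 40.1
-1 50 188 n -38.2 z 227.2 amin 50.0
-1 60 163 n -38.1 z 227.2 amin 60.0
-1 70 162 n -38.3 z 227.4 amin 70.0
```

Close view confirms the seat to within 1 mm. Moving in over the tips.

```bash
python3 -m crank '[{"jaw":0,"x":1,"y":3,"z":0,"ax":0,"ay":0,"az":0},{"jaw":0,"x":0,"y":6,"z":0,"ax":0,"ay":0,"az":0},{"jaw":0,"x":0,"y":9,"z":0,"ax":0,"ay":0,"az":0},{"jaw":0,"x":0,"y":11,"z":0,"ax":0,"ay":0,"az":0},{"jaw":0,"x":0,"y":12,"z":0,"ax":0,"ay":0,"az":0},{"jaw":0,"x":0,"y":13,"z":0,"ax":0,"ay":0,"az":0},{"jaw":0,"x":0,"y":13,"z":0,"ax":0,"ay":0,"az":0},{"jaw":0,"x":0,"y":12,"z":0,"ax":0,"ay":0,"az":0},{"jaw":0,"x":0,"y":11,"z":0,"ax":0,"ay":0,"az":0},{"jaw":0,"x":0,"y":9,"z":0,"ax":0,"ay":0,"az":0},{"jaw":0,"x":0,"y":6,"z":0,"ax":0,"ay":0,"az":0},{"jaw":0,"x":0,"y":3,"z":0,"ax":0,"ay":0,"az":0}]'
python3 -m crank '[{"jaw":0,"x":0,"y":0,"z":0,"ax":0,"ay":0,"az":0},{"jaw":0,"x":0,"y":0,"z":0,"ax":0,"ay":0,"az":0},{"jaw":0,"x":0,"y":0,"z":3,"ax":0,"ay":0,"az":0},{"jaw":0,"x":0,"y":0,"z":6,"ax":0,"ay":0,"az":0},{"jaw":0,"x":0,"y":0,"z":8,"ax":0,"ay":0,"az":0},{"jaw":0,"x":0,"y":0,"z":8,"ax":0,"ay":0,"az":0},{"jaw":0,"x":0,"y":0,"z":8,"ax":0,"ay":0,"az":0},{"jaw":0,"x":0,"y":0,"z":7,"ax":0,"ay":0,"az":0},{"jaw":0,"x":0,"y":0,"z":5,"ax":0,"ay":0,"az":0},{"jaw":0,"x":0,"y":0,"z":3,"ax":0,"ay":0,"az":0},{"jaw":0,"x":0,"y":0,"z":1,"ax":0,"ay":0,"az":0},{"jaw":0,"x":0,"y":0,"z":0,"ax":0,"ay":0,"az":0}]'
python3 - <<'E'
from h import *
togo([.6268,-.1368,.193],yaw(9))
p,d,c=shot('scene'); save('k.png',cv2.resize(p[150:300,230:400],None,fx=4,fy=4,interpolation=cv2.INTER_CUBIC))
E
```

```text
t: 14.95
eef_pos: [0.6265, -0.138, 0.2472]
tool_rot: [-0.0, 0.647, 0.763, -0.0]
contact_force: [0.3, -0.1, -3.9]
gripper_width: 0.168
t: 16.45
eef_pos: [0.6263, -0.138, 0.1985]
tool_rot: [0.0, 0.647, 0.763, 0.0]
contact_force: [0.0, 0.1, -5.0]
gripper_width: 0.167
mm in tool axes [1.1 0.6 5.5]
deg [0.  0.  0.4]
```

View pics/k.png

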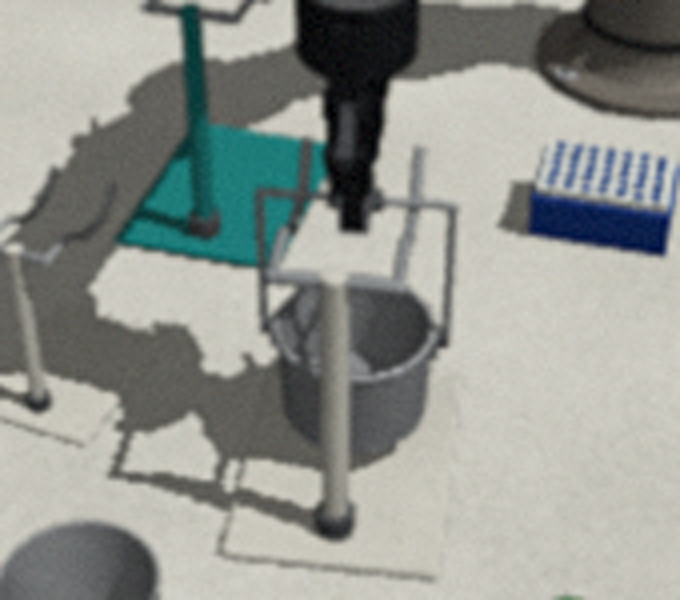

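The pail hangs with its arms outside both prongs and the crossbar above the flat part. Lowering the last few millimetres.

```bash
python3 -m crank '[{"jaw":0,"x":0,"y":0,"z":1.5,"ax":0,"ay":0,"az":0},{"jaw":0,"x":0,"y":0,"z":1.5,"ax":0,"ay":0,"az":0},{"jaw":0,"x":0,"y":0,"z":1,"ax":0,"ay":0,"az":0},{"jaw":0,"x":0,"y":0,"z":0.5,"ax":0,"ay":0,"az":0},{"jaw":0,"x":0,"y":0,"z":0,"ax":0,"ay":0,"az":0},{"jaw":0,"x":0,"y":0,"z":0,"ax":0,"ay":0,"az":0}]'
python3 -m crank '[{"jaw":0,"x":0,"y":0,"z":0.5,"ax":0,"ay":0,"az":0},{"jaw":0,"x":0,"y":0,"z":0.5,"ax":0,"ay":0,"az":0},{"jaw":0,"x":0,"y":0,"z":0,"ax":0,"ay":0,"az":0},{"jaw":0,"x":0,"y":0,"z":0,"ax":0,"ay":0,"az":0}]'
```

```text
t: 17.25
eef_pos: [0.6263, -0.138, 0.1938]
tool_rot: [0.0, 0.647, 0.763, 0.0]
contact_force: [-0.3, -0.4, -3.6]
gripper_width: 0.167
t: 17.75
eef_pos: [0.6264, -0.1381, 0.1933]
tool_rot: [0.0, 0.647, 0.763, 0.0]
contact_force: [-1.8, -0.0, 3.1]
gripper_width: 0.167
```

The weight has transferred at the expected height. Releasing gently.

```bash
python3 -m crank '[{"jaw":10,"x":0,"y":0,"z":-0.4,"ax":0,"ay":0,"az":0},{"jaw":18,"x":0,"y":0,"z":0,"ax":0,"ay":0,"az":0},{"jaw":22,"x":0,"y":0,"z":0,"ax":0,"ay":0,"az":0},{"jaw":28,"x":0,"y":0,"z":0,"ax":0,"ay":0,"az":0},{"jaw":35,"x":0,"y":0,"z":0,"ax":0,"ay":0,"az":0},{"jaw":45,"x":0,"y":0,"z":0,"ax":0,"ay":0,"az":0},{"jaw":50,"x":0,"y":0,"z":0,"ax":0,"ay":0,"az":0},{"jaw":50,"x":0,"y":0,"z":0,"ax":0,"ay":0,"az":0}]' 20
python3 -m crank '[{"jaw":50,"x":0,"y":0,"z":-5,"ax":0,"ay":0,"az":0},{"jaw":50,"x":0,"y":0,"z":-10,"ax":0,"ay":0,"az":0},{"jaw":50,"x":0,"y":0,"z":-15,"ax":0,"ay":0,"az":0},{"jaw":50,"x":0,"y":0,"z":-20,"ax":0,"ay":0,"az":0},{"jaw":50,"x":0,"y":0,"z":-25,"ax":0,"ay":0,"az":0},{"jaw":50,"x":0,"y":0,"z":-25,"ax":0,"ay":0,"az":0},{"jaw":50,"x":0,"y":0,"z":-20,"ax":0,"ay":0,"az":0},{"jaw":50,"x":0,"y":0,"z":0,"ax":0,"ay":0,"az":0},{"jaw":50,"x":0,"y":0,"z":0,"ax":0,"ay":0,"az":0},{"jaw":50,"x":0,"y":0,"z":0,"ax":0,"ay":0,"az":0},{"jaw":50,"x":0,"y":0,"z":0,"ax":0,"ay":0,"az":0},{"jaw":50,"x":0,"y":0,"z":0,"ax":0,"ay":0,"az":0}]'
python3 - <<'E'
from h import *
p0=shot('scene')[0]; p,d,c=shot('wrist'); p1,_,_=shot('scene')
a=cv2.resize(p1[170:300,270:370],(480,600),interpolation=cv2.INTER_CUBIC)[:, :]; b=cv2.resize(p[100:400,150:470],(320,300))
save('l.png',np.hstack([a,np.vstack([b,np.zeros_like(b)])]))
print(np.abs(p1.astype(int)-p0)[170:300,270:370].mean())
W=cloud(d,c); np.save('Ww.npy',W)
E
```

```text
t: 18.75
eef_pos: [0.6262, -0.138, 0.1932]
tool_rot: [-0.0, 0.647, 0.763, 0.0]
contact_force: [0.7, 0.3, -0.1]
gripper_width: 0.501
t: 20.25
eef_pos: [0.6261, -0.138, 0.3128]
tool_rot: [-0.0, 0.647, 0.763, -0.0]
contact_force: [-0.2, 0.2, -0.2]
gripper_width: 0.5
2.353846153846154
```

View pics/l.png

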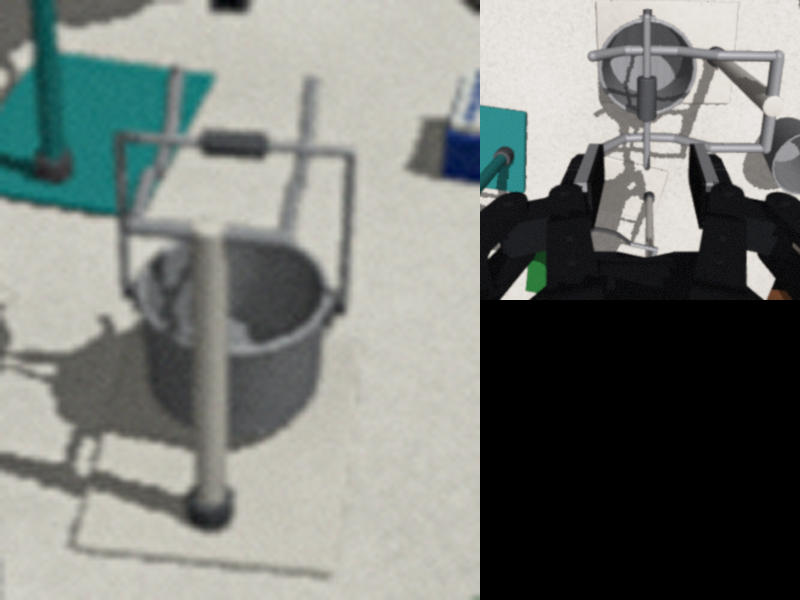

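The wire rests across both prongs and the pail hangs free of the gripper. I wait a bit more, then check stillness and level.

```bash
cat > chk.py <<'E'
from h import *
def m():
    p,d,c=shot('scene'); W=cloud(d,c)[170:300,270:370].reshape(-1,3); r=np.hypot(W[:,0]-.627,W[:,1]+.138)
    P=W[(W[:,2]>.085)&(W[:,2]<.125)&(r>.045)&(r<.065)&(W[:,0]<.65)]
    A=np.c_[P[:,:2]-P[:,:2].mean(0),np.ones(len(P))]; B=W[(W[:,2]>.2)&(W[:,2]<.235)&(abs(W[:,0]-.627)<.018)&(abs(W[:,1]+.138)<.075)]
    print('bar z by y',[round(float(np.median(B[(B[:,1]>y)&(B[:,1]<y+.03),2])),4) for y in (-.21,-.18,-.15,-.12,-.09)]); return p.astype(float)
a=m(); b=m(); g=a[170:300,270:370].mean(2).astype(np.float32); k=b[170:300,270:370].mean(2).astype(np.float32)
np.save('last.npy',k)
print('flow px',cv2.phaseCorrelate(g,k))
for n in ('top','wrist'):
    p,d,c=shot(n); W=cloud(d,c).reshape(-1,3); r=np.hypot(W[:,0]-.627,W[:,1]+.138); P=W[(W[:,2]>.095)&(W[:,2]<.12)&(r<.07)]
    if len(P)>30:
        A=np.c_[P[:,:2]-[.627,-.138],np.ones(len(P))]; print(n,len(P),'rim z',P[:,2].mean(),'centre',cv2.minEnclosingCircle(P[:,:2].astype(np.float32)))
E
python3 -m crank '[{"jaw":50,"x":0,"y":0,"z":0,"ax":0,"ay":0,"az":0},{"jaw":50,"x":0,"y":0,"z":0,"ax":0,"ay":0,"az":0},{"jaw":50,"x":0,"y":0,"z":0,"ax":0,"ay":0,"az":0},{"jaw":50,"x":0,"y":0,"z":0,"ax":0,"ay":0,"az":0},{"jaw":50,"x":0,"y":0,"z":0,"ax":0,"ay":0,"az":0},{"jaw":50,"x":0,"y":0,"z":0,"ax":0,"ay":0,"az":0},{"jaw":50,"x":0,"y":0,"z":0,"ax":0,"ay":0,"az":0},{"jaw":50,"x":0,"y":0,"z":0,"ax":0,"ay":0,"az":0},{"jaw":50,"x":0,"y":0,"z":0,"ax":0,"ay":0,"az":0},{"jaw":50,"x":0,"y":0,"z":0,"ax":0,"ay":0,"az":0}]' >/dev/null
python3 chk.py
```

```text
bar z by y [0.214, 0.2147, 0.2173, 0.2133, 0.2133]
bar z by y [0.2143, 0.2149, 0.218, 0.2131, 0.214]
flow px ((0.012823258275616922, 0.48259765473429184), 0.9900759571216724)
top 279 rim z 0.10588347769064167 centre ((0.6258959174156189, -0.13683313131332397), 0.06641393899917603)
wrist 1404 rim z 0.10502832035792796 centre ((0.6269721984863281, -0.13330839574337006), 0.06184188276529312)
```

The bar is level and the rim is centred under the sleeve. The 0.48 px flow is suspect because the static background dominates the image, so I repeat the check with frame differences over 1 s.

```bash
python3 - <<'E'
from h import *
F=[shot('scene')[0].astype(float).mean(2) for _ in range(24)]
n=8; A=[np.mean(F[i:i+4],0) for i in range(0,24,4)]
for a in A: 
    D=abs(a-A[0]); print('pail %.2f max %.1f | static %.2f max %.1f'%(D[190:265,290:350].mean(),D[190:265,290:350].max(),D[190:265,380:440].mean(),D[190:265,380:440].max()))
k=F[0][170:300,270:370].astype(np.float32); print(cv2.phaseCorrelate(k,k))
st()
E
```

```text
pail 0.00 max 0.0 | static 0.00 max 0.0
pail 1.13 max 5.4 | static 1.02 max 4.9
pail 1.15 max 5.6 | static 1.01 max 5.8
pail 1.14 max 5.9 | static 1.01 max 5.5
pail 1.15 max 5.5 | static 1.02 max 6.7
pail 1.13 max 5.3 | static 1.00 max 5.8
((0.0, 0.5), 1.0)
{'t': 23.05, 'eef_pos': [0.626, -0.138, 0.313], 'tool_rot': [0.0, 0.647, 0.763, 0.0], 'contact_force': [-0.227, -1.032, -0.781], 'gripper_width': 0.5}
```

The pail is still: its frame differences match the background noise. The flow figure was an artefact, since an image compared with itself also gives 0.5 px.

```bash
python3 -c "
from station import ticket; print(ticket.hand_in())"
```

```text
the job is handed in; nothing more can be done
None
```

The pail is hanging on the large white double hook, and I handed the job in at about 23 s of the 64 s allowed. I gripped the sleeve and swung the bail upright with the pail still on the bench. After a pause of about 1 s I lifted it, brought it in over the prong tips, lowered it until the weight came off the gripper, and backed away.

**Last checks:**
- **Level:** the crossbar reads about 0.214 m high on both sides, against 0.212 m expected. The rim is centred under the sleeve to within a few millimetres.
- **Still:** frame differences over about 1 s match the background noise, so the pail is not moving.
- **Clear:** the gripper is about 12 cm above the pail, and the contact force is about zero.

**Did not go to plan:**
- **Failed commands:** the first two moves were refused for a format error, and nothing moved.
- **Pail shift:** the swing dragged the pail a few millimetres on the bench and briefly pressed about 7 N down the bail. I eased that off before the pause.
- **False reading:** one motion check gave 0.5 px. It was an artefact, because it gave the same value comparing an image with itself.

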